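# Guard shut, pusher in: feeding the chocolate grater

### The job

Get the bench grater ready for the next block: slide its grey guard plate fully shut over the feed chamber, then take the flat blue pusher, lower it through the narrow slot in the shut guard until it rests on the chocolate block inside, and finish while still holding it by its handle, upright, and keeping a light steady push on the block (about the weight of a litre of milk, 10 N). Do not let go at the end, never ram the block, and leave the other things on the table where they are.

Things in the scene. Friction and masses are not known exactly. Their poses are not given: they have to be found in the camera images.
- grater: Bench grater, fixed, 150 x 290 mm on plan: white motor housing, steel feed chamber. Origin at table level under its middle; x from its front (outlet, catch pan) to its rear, y along it from the chamber (-y end) to the motor, z up. Chamber centred at y = -80 mm, 60 (x) by 84 mm inside, floor 100 mm and rim 178 mm up; housing 170 mm high. Two rails along y at x = +-50 mm reach 194 mm up.
- guard (a joint): Slide of the flat guard plate, in m: 0 = fully shut against its end stop, slot over the middle of the feed chamber; grows to 0.105 as the plate slides along the grater's +y over the motor. Starts 0.07 to 0.10 open, stays where it is left, needs about 3 N to slide.
- guard_lug (a point): A point in the yellow lug standing on the guard plate, the part to grip or push: 10 mm thick (grater y), 40 mm wide (grater x), 35 mm high above the plate; the point is on its centre line, 13 mm below its top, 22 mm above the plate, 209 mm above the table. Axes as the grater's. Moves with the guard.
- slot (a point): Centre of the slot in the guard plate, at the plate's top face, 187 mm above the table; axes as the grater's. The slot, 26 mm (x) by 74 mm (y) with a black border, is cut through the 8 mm thick grey plate (88 x 125 mm), 65 mm to the -y side of the lug. Moves with the guard.
- pusher: Flat blue pusher, about 160 g, standing upright. Origin at the centre of its foot, z up, 118 mm tall. Blade 24 mm (x) by 72 mm (y), 62 mm long, the foot tapered to 20 x 68 mm over the last 6 mm; flange 40 x 84 mm from 62 to 68 mm; above it the handle, 20 mm thick (x), 56 mm wide (y), from 68 to 118 mm. Fits the slot either way round.
- pusher_foot (a point): Centre of the pusher's foot (its origin).
- pusher_grip (a point): Middle of the pusher's handle, 93 mm above its foot; axes as the pusher's.
- block: The dark brown chocolate block lying in the feed chamber, 52 x 76 x 42 mm (x, y, z), about 200 g, a few mm of play all round. Origin at the centre of its underside. Its top is 142 mm above the table, 45 mm below the top face of the guard plate. It is hard and does not give.
- round_pusher: White round pusher of another machine, 68 mm over its flange, 112 mm tall, standing; origin at the centre of its foot. Not to be used.
- essence: Small amber bottle with a black cap, 52 mm across, 125 mm tall, standing; origin under its centre. Leave it.
- pan: Steel catch pan in front of the grater's outlet, 90 x 120 x 28 mm; origin under its centre. Leave it.
- spatula: Spatula lying on the table, 200 mm long along its x. Leave it.
- spare_block: Gold-wrapped spare chocolate block, 56 x 130 x 40 mm, lying to the left of the grater; origin under its centre. Leave it.
- tub1: Lower of two stacked clear round cookie tubs, 156 mm across, 55 mm high; origin under its centre. Leave it.
- tub2: Upper of the two stacked cookie tubs, same size. Leave it.
Things that resemble listed ones, but are neither listed nor needed, are in the scene too. What is meant by the pusher is not black, and is the larger of those in its own colour.

How it is judged (in metres and radians):
On the way, in this order (a step that is already met when the one before it is completed fails the run):
1. the guard is slid fully shut over the feed chamber (value of joint guard below 0.003 m), for 0.2 s.
2. the pusher's foot has passed through the slot of the shut guard (z of pusher_foot in the frame of slot below -0.012 m and x of pusher_foot in the frame of slot between -0.005 and 0.005 m and y of pusher_foot in the frame of slot between -0.005 and 0.005 m and value of joint guard below 0.004 m), for 0.1 s.
At the end, for the whole second after the job is handed in: Guard shut within 4 mm; the pusher through its slot, within 5 mm of its centre and 0.08 rad of upright, foot 40 to 50 mm below the guard's top face, held by the fingers (grasp point within 35 mm of the handle's middle), at rest, and pressing on the block with 4 to 30 N (value of joint guard below 0.004 m and z of pusher_foot in the frame of slot between -0.05 and -0.04 m and x of pusher_foot in the frame of slot between -0.005 and 0.005 m and y of pusher_foot in the frame of slot between -0.005 and 0.005 m and angle between pusher's own z axis and vertical below 0.08 rad and contact force between pusher and block between 4 and 30 N and contact force between the fingers and pusher above 2 N and distance between the grasp point and pusher_grip below 0.035 m and linear speed of pusher below 0.01 m/s); the arm keeps its last pose, push and grip.
It fails at once if the block is rammed with more than 45 N (contact force between pusher and block above 45 N).
It fails at once if another thing on the table is moved by more than 30 mm or knocked over (distance of any of round_pusher, essence, pan, spatula, spare_block, tub1, tub2 from where it was at the start of the episode above 0.03 m or angle between any of round_pusher, essence's own z axis and vertical above 0.5 rad).
It also fails if it takes over 51 s, if anything falls off the work surface, if the arm or the gripper's body presses on something with over 40 N, if the wrist force passes 120 N, or if a joint passes its speed limit or range.

### The arm

A 6-joint arm with a two-finger parallel gripper is mounted at the origin on the work surface. World frame = base frame: x ahead of the robot, y to its left, z up, the work surface at z = 0. Lengths are in mm, angles in rad, forces in N, time in s.
With the tool pointing down it reaches from about 325 to 875 mm from the base axis. Payload 4.4 kg.
Tool frame: the origin (TCP) lies between the finger pads; the fingertips stand env.finger_overhang ahead of it and the grasp point (between the pads) is the TCP (env.finger_overhang is the distance from the TCP to the fingertips, in mm); z points along the fingers, y is the line along which they close (so a half turn about z gives the same grasp; the last joint's range is limited). The gripper opens to 85 mm and grips with 20 to 120 N. Pads are 22 mm wide; open, the fingers measure 114 mm over their backs; the gripper's body (76 mm by 85 mm) begins 54 mm behind the grasp point. The pads swing forward as they close: fully open they stand 13 mm farther back than shut.
Start: joints at [1.137, 0.207, 1.542, -0, 1.393, -0.15], TCP at [161.013, 551.998, 250.282] pointing down, gripper open.
Joint ranges: [-2.73, 2.73], [-0.86, 2.22], [0.23, 2.46], [-1.11, 4.25], [0.08, 2.63], [-2.82, 2.82]. Speed limits (rad/s): [2.79, 2.79, 3.14, 3.14, 3.14, 3.14].

### API

Orientations are given as a rotation vector (axis times angle).
In Python, from station import env gives the robot as it stands. Calls block until the motion is done:
- env.goto(position, orientation): joint-space move of the TCP to a pose.
- env.move_straight(position, rotation=None, velocity=150): straight line of the TCP; rotation=None keeps the orientation; velocity is the mean speed in mm/s.
- env.move_j(angles): joint-space move.
- env.grip(opening): finger opening in mm; the grip force is fixed at half the most; returns when the fingers have stopped.
- env.sleep(seconds).
- env.inverse_kinematics(position, orientation): joint angles nearest the present ones, or None.
- env.snapshot(name): name is "scene" or "top"; returns the picture (420x560x3 uint8, red, green, blue); there is no depth.
- env.camera_model(name): a dict with "intrinsics" (3x3 intrinsics, pixels), "T" (4x4, takes a point from camera to world coordinates). Camera axes: x right, y down, z forward; pixel columns grow to the right and rows downward; lengths in mm; the calibration is good to about 2 mm. A picture is of the moment at which its call begins. camera_model takes no time and is no camera call.
A pose or a line that the arm cannot do raises env.Unreachable and nothing moves.
- env.finish_job(): hands the job in; it is judged then, once.
Readings, each from a call of its own:
- env.get_clock(): time.
- env.get_joint_pos(): joint angles.
- env.get_joint_velocities(): joint speeds.
- env.get_joint_efforts(): joint torques, N m.
- env.get_tcp_pos(): TCP position.
- env.get_tcp_rot(): TCP orientation.
- env.get_wrist_force(): force on the tool from outside, world axes, zero at the start.
- env.get_wrist_torque(): the same for the moment, N m.
- env.get_gripper_width(): finger opening in mm.
- env.get_grip_force(): force on a finger pad.
Only numpy, scipy, OpenCV 4.12 (cv2) and the standard library are available. Lean on these libraries where they do the work, as an engineer would, in place of code of your own. Each camera call takes 0.05 s, during which the arm holds its last target. There are 200 camera calls.

## Working session

There is one attempt and no reset: what is moved stays moved. The work goes in short steps, each a Python script; the robot and the scene stay as the last script left them, time stands still between calls to the robot, and variables do not carry over. Pictures are saved under pics/ and viewed, at most 10 in all, crops included, and the job is handed in when it is done.

```bash
ls; mkdir -p pics
python3 - <<'E'
from station import env
import cv2
for n in ("scene","top"):
    im=env.snapshot(n); cv2.imwrite(f"pics/{n}0.png",cv2.resize(im[:,:,::-1],(800,600),interpolation=cv2.INTER_CUBIC)); cv2.imwrite(f"raw_{n}.png",im[:,:,::-1])
    m=env.camera_model(n); print(n,m["intrinsics"],m["T"])
print(env.finger_overhang,env.get_clock(),env.get_tcp_rot(),env.get_wrist_force())
E
```

```text
pics
scene [[392.85239873   0.         283.34650822]
 [  0.         392.85239873 209.89750352]
 [  0.           0.           1.        ]] [[ 6.48389969e-01  5.46657092e-01 -5.29864578e-01  1.08597345e+03]
 [ 7.61281433e-01 -4.59703870e-01  4.57299608e-01 -4.05361414e+02]
 [ 6.40527672e-03 -6.99884544e-01 -7.14227273e-01  8.95172938e+02]
 [ 0.00000000e+00  0.00000000e+00  0.00000000e+00  1.00000000e+00]]
top [[397.58922693   0.         276.87080058]
 [  0.         397.58922693 210.30062663]
 [  0.           0.           1.        ]] [[ 3.03649389e-02 -9.91596469e-01  1.25755370e-01  3.79900318e+02]
 [-9.99504815e-01 -3.11613262e-02 -4.37005936e-03  7.12476194e+01]
 [ 8.25203952e-03 -1.25560401e-01 -9.92051657e-01  1.07905777e+03]
 [ 0.00000000e+00  0.00000000e+00  0.00000000e+00  1.00000000e+00]]
19.0 0.1 [-0.44423833 -3.10939748  0.00316339] [-0.56360127  0.88378695 -0.37403407]
```

View pics/scene0.png

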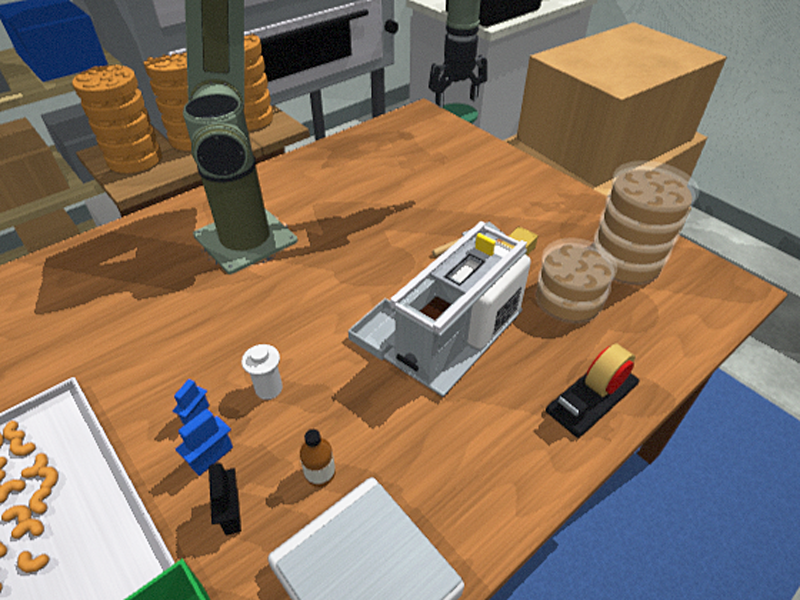

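View pics/top0.png

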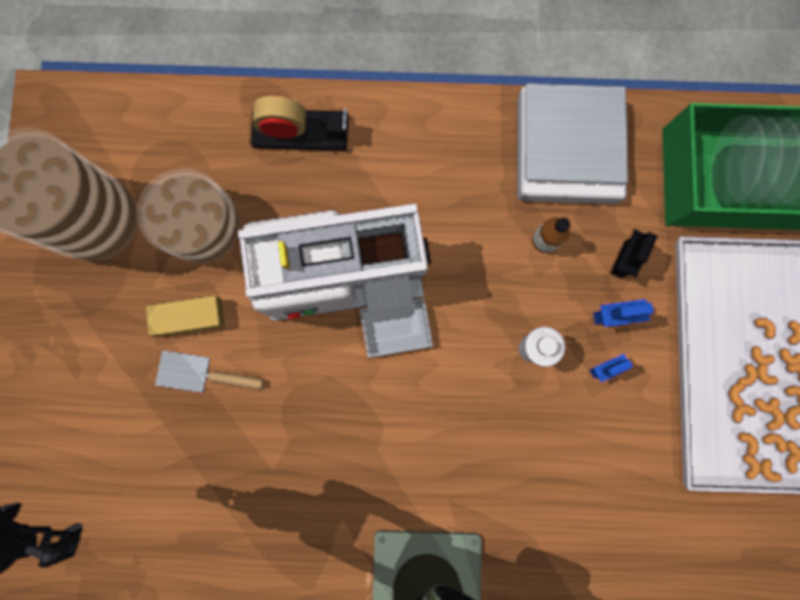

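The scene view shows the larger blue pusher at about (205,440), with a small blue one and a black one beside it. In the top view the pusher is at (625,313), the lug at (283,254), the slot at (326,251) and the chamber at (387,246). Next I'll enlarge these areas.

Run:
```python
import cv2,numpy as np
def crop(n,x,y,w,h,s,out):
    im=cv2.imread(f"raw_{n}.png")[y:y+h,x:x+w]
    im=cv2.resize(im,None,fx=s,fy=s,interpolation=cv2.INTER_NEAREST)
    for k in range(0,w,10): cv2.putText(im,str(x+k),(k*s,8),0,.33,(0,255,255),1); im[:6,k*s]=(0,255,255)
    for k in range(0,h,10): cv2.putText(im,str(y+k),(0,k*s+4),0,.33,(0,255,255),1); im[k*s,:6]=(0,255,255)
    return im
cv2.imwrite("pics/g1.png",crop("top",163,138,140,84,5,0)[:, :])
a=crop("top",410,200,56,70,7,0); b=crop("scene",115,262,56,70,7,0)
cv2.imwrite("pics/p1.png",np.hstack([a,b]))
```

```text
(no output)
```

View pics/g1.png

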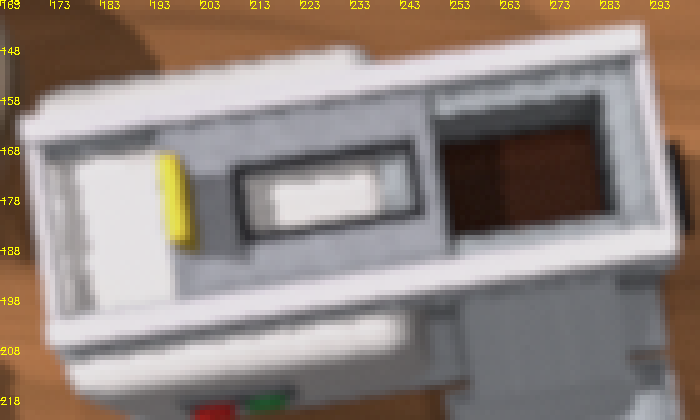

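View pics/p1.png

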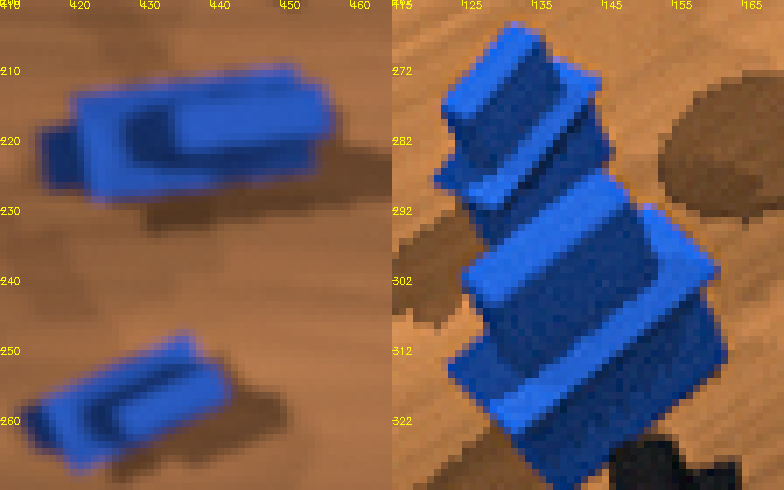

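The grater crop gives rail corners at crop (20,118), (643,25), (682,250), (45,345) and slot border corners at (235,167), (412,140), (425,215), (245,243). In the pusher crops the handle top is at (178,95)–(335,130) in the top view and centred near raw (137,296) in the scene view.

```bash
cat > h.py <<'E'
import numpy as np
from station import env
def ray(n,px,z):
    m=env.camera_model(n); T=m["T"]; px=np.atleast_2d(px)
    d=(np.linalg.inv(m["intrinsics"])@np.c_[px,np.ones(len(px))].T).T@T[:3,:3].T
    o=T[:3,3]; return o+d*((z-o[2])/d[:,2:])
E
python3 - <<'E'
from h import *
np.set_printoptions(precision=1,suppress=True)
def rep(t,n,c,s,o,z):
    p=ray(n,np.array(c)/s-.5+np.array(o),z)[:,:2]; e=np.diff(np.r_[p,p[:1]],axis=0)
    print(t,p.mean(0),"len",np.linalg.norm(e,axis=1),"ang",np.degrees(np.arctan2(e[:,1],e[:,0])))
g=(163,138)
rep("rails","top",[(20,118),(643,25),(682,250),(45,345)],5,g,194)
rep("slot","top",[(235,167),(412,140),(425,215),(245,243)],5,g,187)
rep("lug","top",[(158,152),(177,152),(190,240),(172,240)],5,g,222)
p=(410,200)
rep("handle","top",[(178,95),(322,82),(335,130),(180,148)],7,p,118)
rep("flange","top",[(75,95),(298,65),(315,170),(95,200)],7,p,68)
q=(115,262)
rep("handleS","scene",[(71,270),(208,172),(240,205),(103,303)],7,q,118)
rep("flangeS","scene",[(55,368),(260,205),(325,268),(120,433)],7,q,68)
print([ (ray("top",x,z)[0,:2]) for x,z in (((380,242),112),((387,165),60))])
E
```

```text
rails [571.4 171. ] len [287.1 106.2 289.3 105.2] ang [ -79.4 -169.   100.4    9.8]
slot [569.1 180.5] len [81.8 35.5 82.8 35.7] ang [ -79.3 -168.1  100.8   10.3]
lug [557.4 244. ] len [ 8.3 39.9  7.9 39.9] ang [ -88.1 -168.7   91.8   12. ]
handle [ 501.3 -345.4] len [50.9 17.2 54.9 18.6] ang [ -83.  -166.2   98.4    1. ]
flange [ 500.1 -345.7] len [83.5 39.  82.  39. ] ang [ -80.6 -172.2   99.5   10. ]
handleS [ 502.  -339.7] len [51.  18.6 50.5 18.1] ang [  96.5    6.6  -84.1 -171.9]
flangeS [ 501.1 -340.2] len [82.9 37.7 81.9 36.6] ang [  99.6    7.9  -81.2 -170.5]
[array([ 432.7, -186.1]), array([ 638.1, -218.8])]
```

Sizes, angles and the lug cross-check (0.5 mm) agree: grater centre (571.4, 171), yaw 10.3°, guard about 90 mm open. Next I'll grip the lug and close the guard.

```bash
cat >> h.py <<'E'
from scipy.spatial.transform import Rotation as R
np.set_printoptions(precision=2,suppress=True)
def down(deg):
    t=np.radians(deg); y=np.array([np.cos(t),np.sin(t),0]); z=np.array([0,0,-1.]); 
    return R.from_matrix(np.c_[np.cross(y,z),y,z]).as_rotvec()
YAW=10.3; yd=np.array([-np.sin(np.radians(YAW)),np.cos(np.radians(YAW)),0]); xd=np.array([yd[1],-yd[0],0])
C=np.array([571.4,171,0])
def st(t=""): print(t,"t",env.get_clock(),"tcp",env.get_tcp_pos(),"F",env.get_wrist_force(),"w",env.get_gripper_width(),"g",env.get_grip_force())
E
python3 - <<'E'
from h import *
lug=np.array([557.4,244.3,0]); o=down(100.3)
env.goto(lug+[0,0,290],o); env.grip(45); st("above")
env.move_straight(lug+[0,0,213],velocity=80); st("down")
env.grip(0); st("grip"); F0=env.get_wrist_force()
env.move_straight(lug-84*yd+[0,0,213],velocity=80); st("84")
p=lug-84*yd+[0,0,213]
for k in range(20):
    p=p-1*yd; env.move_straight(p,velocity=15); env.sleep(.05)
    f=(env.get_wrist_force()-F0)@yd; print(k,round(f,1),end=" ")
    if f>15: break
st("end"); print((env.get_tcp_pos()-C)@yd, (env.get_tcp_pos()-C)@xd)
E
```

```text
above t 2.4 tcp [557.29 244.49 289.99] F [ 1.13 -0.68 -0.39] w 45.19426395704165 g 0.0
down t 3.5167 tcp [557.96 244.47 213.84] F [-0.08  0.39 -0.98] w 44.939952970010594 g 0.0
grip t 3.925 tcp [557.7  245.03 213.93] F [-0.95  1.23  3.75] w 8.85201854619118 g 60.153799653053284
84 t 5.125 tcp [573.58 160.43 213.89] F [1.02 0.72 4.97] w 8.92176592086999 g 60.49743890762329
0 1.4 1 2.1 2 6.3 3 8.6 4 11.5 5 13.3 6 15.6 end t 7.225 tcp [573.69 159.65 213.95] F [-0.85 17.15  5.96] w 9.16397074642991 g 60.619491934776306
-11.577235368904185 0.22019414576057572
```

Run:
```python
from h import *
import cv2
p=env.get_tcp_pos()
for d in (3,6): 
    env.move_straight(np.r_[557.4,244.3,213]-(91+d)*yd,velocity=25); env.sleep(.1); st("push")
env.grip(45); st("rel")
q=env.get_tcp_pos(); env.move_straight(np.r_[q[:2],300],velocity=150)
env.goto([520,-100,330],down(10.3)); st()
im=env.snapshot("top"); cv2.imwrite("raw_top1.png",im[:,:,::-1])
s=env.snapshot("scene"); cv2.imwrite("raw_scene1.png",s[:,:,::-1])
a=cv2.resize(im[138:222,163:303,::-1],None,fx=5,fy=5,interpolation=cv2.INTER_NEAREST)
cv2.imwrite("pics/g2.png",a)
```

```text
push t 7.5917 tcp [573.72 159.55 214.  ] F [-1.24 24.67  5.24] w 8.772129779340082 g 60.86068332195282
push t 7.9583 tcp [573.73 159.42 214.04] F [-1.96 32.42  5.69] w 8.752543385881834 g 61.707735657691956
rel t 8.3917 tcp [574.34 147.51 212.09] F [-0.82  0.69  0.56] w 44.83117993613869 g 0.0
 t 10.1583 tcp [519.79 -99.45 329.  ] F [-0.13  0.35 -0.12] w 45.328935633543715 g 0.0
```

View pics/g2.png

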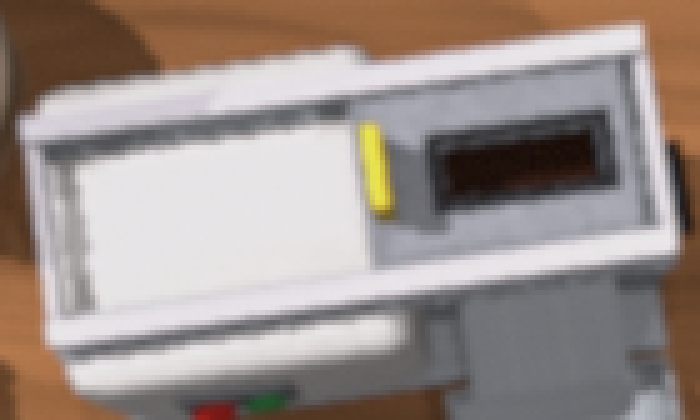

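The guard is against its stop (32 N with no motion) and the slot sits over the chamber, with border corners at crop (427,135), (605,110), (618,185), (437,213). Next I'll grasp the pusher and hold it above the slot for a check.

Run:
```python
from h import *
import cv2
s=ray("top",np.array([(427,135),(605,110),(618,185),(437,213)])/5-.5+np.array([163,138]),187)
sl=s.mean(0); e=s[0]-s[1]; print("slot",sl, np.degrees(np.arctan2(e[1],e[0]))-90, (sl-C)@yd,(sl-C)@xd)
P=np.array([501.2,-342.7,0]); o=down(9.7)
env.goto(P+[0,0,180],o); st()
env.move_straight(P+[0,0,94],velocity=100); st("at")
env.grip(0); st("grip")
env.move_straight(P+[0,0,180],velocity=120); st("lift")
env.move_straight(P+[0,0,330],velocity=250)
T=np.array([585.4,94,0])
env.goto(T+[0,0,330],down(10.3)); env.sleep(.3); st("above slot")
for n in("top","scene"):
    im=env.snapshot(n); cv2.imwrite(f"raw_{n}2.png",im[:,:,::-1]); 
    uv=np.linalg.inv(env.camera_model(n)["T"])@np.r_[T[:2],237,1]; uv=env.camera_model(n)["intrinsics"]@uv[:3]; uv=(uv/uv[2])[:2].astype(int); print(n,uv)
    x,y=uv-[35,42]; cv2.imwrite(f"c_{n}.png",cv2.resize(im[y:y+84,x:x+70,::-1],None,fx=5.7142857,fy=5.7142857,interpolation=cv2.INTER_NEAREST)); print(x,y)
cv2.imwrite("pics/h1.png",np.hstack([cv2.imread("c_top.png"),cv2.imread("c_scene.png")]))
```

```text
slot [586.13  93.07 187.  ] 10.044458221064502 -79.30773844649008 0.5629216082807419
 t 11.3583 tcp [ 502.22 -342.01  181.04] F [ 1.17  0.82 -0.14] w 45.24095953765152 g 0.0
at t 12.3667 tcp [ 501.79 -343.19   94.83] F [-0.68 -0.25 -0.11] w 44.86995281133823 g 0.0
grip t 12.7083 tcp [ 501.47 -343.28   95.06] F [-1.84  0.08  3.4 ] w 19.335817665912703 g 58.72641563415527
lift t 13.575 tcp [ 500.59 -342.09  178.84] F [-0.1  -0.33 -2.18] w 19.34094816945995 g 58.33251357078552
above slot t 16.2583 tcp [585.54  93.24 330.02] F [-0.77  0.11 -1.87] w 19.62549466615364 g 58.35160732269287
top [266 164]
231 122
scene [304 192]
269 150
```

View pics/h1.png

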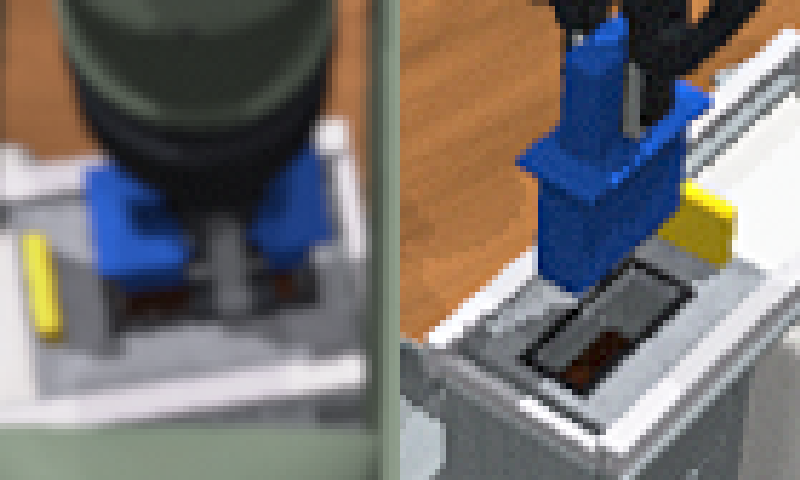

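The pusher is held upright over the slot. In the scene half the flange corners are at (518,158), (592,200), (712,98) and the slot border corners at (522,355), (585,393), (695,292), (635,260). In the top half the flange corners are at (88,168), (100,278), (330,243).

Run:
```python
from h import *
def w(n,c,z):
    off=np.array([269,150]) if n=="scene" else np.array([231,122])
    return ray(n,np.array(c,float)/5.7142857-.5+off,z)[:,:2]
S=w("scene",[(122,355),(185,393),(295,292),(235,260)],187); print("slot scene",S.mean(0),np.linalg.norm(np.diff(S,axis=0),axis=1))
f=w("scene",[(118,158),(192,200),(312,98)],304); print("flange scene",(f[0]+f[2])/2,np.linalg.norm(np.diff(f,axis=0),axis=1),f)
t=w("top",[(88,168),(100,278),(330,243)],304); print("flange top",(t[0]+t[2])/2,np.linalg.norm(np.diff(t,axis=0),axis=1))
b=w("scene",[(138,274),(178,293),(286,212)],240); print("blade bottom scene",(b[0]+b[2])/2,np.linalg.norm(np.diff(b,axis=0),axis=1))
```

```text
slot scene [586.46  99.51] [35.32 81.53 33.49]
flange scene [587.39  94.73] [38.21 81.89] [[575.88  51.56]
 [613.64  57.34]
 [598.91 137.9 ]]
flange top [583.93  90.7 ] [39.59 81.12]
blade bottom scene [588.45  95.99] [20.08 70.08]
```

Run:
```python
from h import *
import cv2
env.move_straight([585.8,97.3,284],rotation=down(10.2),velocity=80); env.sleep(.4); st()
im=env.snapshot("scene"); cv2.imwrite("raw_scene3.png",im[:,:,::-1])
cv2.imwrite("pics/s3.png",cv2.resize(im[165:230,265:345,::-1],None,fx=9,fy=9,interpolation=cv2.INTER_NEAREST))
im=env.snapshot("top"); cv2.imwrite("raw_top3.png",im[:,:,::-1])
cv2.imwrite("pics/t3.png",cv2.resize(im[140:200,230:300,::-1],None,fx=9,fy=9,interpolation=cv2.INTER_NEAREST))
```

```text
t 17.4833 tcp [585.92  97.31 284.34] F [ 0.51  0.63 -2.02] w 19.235555049176412 g 58.351762890815735
```

View pics/s3.png

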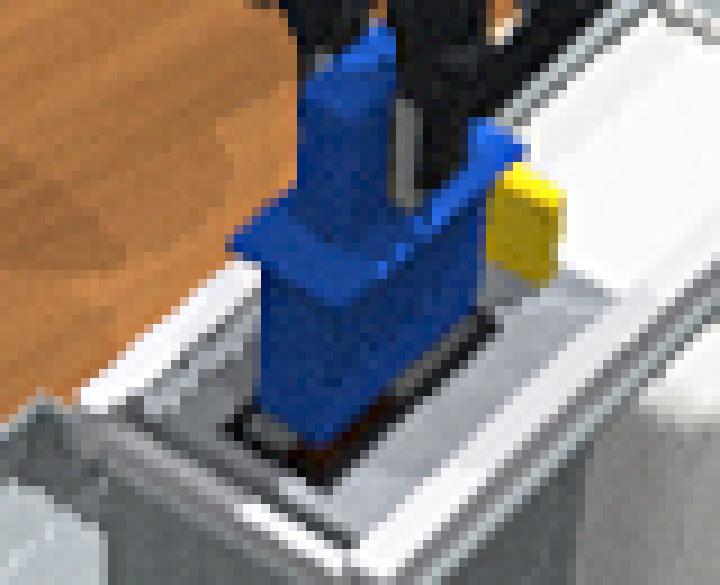

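View pics/t3.png

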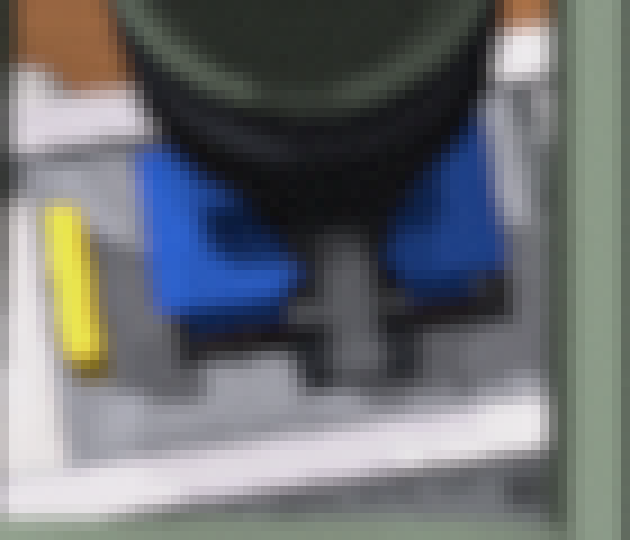

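The foot hovers just inside the slot border: slot border corners (225,432), (318,487), (495,318), flange (230,243), (345,300), (527,148) in the scene crop. In the top crop the flange is at (137,150), (160,318), (507,268).

Run:
```python
from h import *
def w(n,c,z):
    off=np.array([265,165]) if n=="scene" else np.array([230,140])
    return ray(n,np.array(c,float)/9-.5+off,z)[:,:2]
def c(t,p):
    m=(p[0]+p[2])/2; print(t,m,"grater",np.r_[m-C[:2],0]@xd,np.r_[m-C[:2],0]@yd,np.linalg.norm(np.diff(p,axis=0),axis=1))
c("slot s",w("scene",[(225,432),(318,487),(495,318)],187))
c("flange s",w("scene",[(230,243),(345,300),(527,148)],258))
c("blade s",w("scene",[(257,395),(325,438),(480,305)],194))
c("flange t",w("top",[(137,150),(160,318),(507,268)],258))
p=w("top",[(185,358),(510,312)],187);print("slot t edge mid",[np.r_[x-C[:2],0]@yd for x in p],[np.r_[x-C[:2],0]@xd for x in p])
```

```text
slot s [585.29  98.69] grater 0.742062350798552 -73.6279971473047 [32.79 85.38]
flange s [588.58  98.02] grater 3.852333715921798 -74.87236993527905 [36.68 79.22]
blade s [584.4  102.05] grater 0.463199110877554 -70.15921738729868 [24.78 70.27]
flange t [584.53  95.27] grater -0.6259317804410884 -76.85840043143897 [40.68 82.07]
slot t edge mid [np.float64(-38.068597553424055), np.float64(-121.43524539506747)] [np.float64(-16.053786503815434), np.float64(-16.418515394681695)]
```

The two cameras agree to within about 2 mm, inside the ±3 mm taper. I'll back off 1 mm in y and lower under force monitoring.

Run:
```python
from h import *
p=np.array([585.8,97.3,284])-1.0*yd
F0=np.mean([env.get_wrist_force() for _ in range(10)],axis=0); np.save("F0.npy",F0); print(F0)
env.move_straight(p,velocity=20)
for k in range(10):
    p[2]-=2; env.move_straight(p,velocity=25); env.sleep(.08)
    f=np.mean([env.get_wrist_force() for _ in range(5)],axis=0)-F0; t=env.get_tcp_pos()
    print(p[2],t,"Fx,Fy,Fz grater",f@xd,f@yd,f[2],env.get_wrist_torque())
    if f[2]>8 or np.hypot(f[0],f[1])>8: break
print(env.get_clock())
```

```text
[-0.05  0.95 -1.73]
282.0 [585.93  96.31 281.88] Fx,Fy,Fz grater 0.16228068399063197 -1.2701779936384927 -0.041379736116037735 [0.02 0.02 0.04]
280.0 [585.94  96.32 279.91] Fx,Fy,Fz grater -0.1418350740092593 -0.5357929764298883 -0.500530273643331 [ 0.   -0.06  0.04]
278.0 [585.93  96.27 277.94] Fx,Fy,Fz grater -0.39524840122499966 -0.9442379886407953 -0.4740863335603689 [-0.01 -0.05  0.01]
276.0 [586.22  96.02 276.08] Fx,Fy,Fz grater 1.9086656663395654 -2.277807066701528 0.741549412842881 [-0.32 -0.23  0.01]
274.0 [586.14  95.91 273.95] Fx,Fy,Fz grater 0.8744773255921271 -3.1082688369035645 -0.21894376153344486 [-0.55 -0.27 -0.03]
272.0 [586.02  96.17 271.83] Fx,Fy,Fz grater 0.45341800386753106 -3.520381949890722 0.10308417946749726 [-0.71 -0.31  0.04]
270.0 [585.98  96.32 269.83] Fx,Fy,Fz grater 0.6661890639348664 -3.589227034082056 -0.3833447600944484 [-0.7  -0.31  0.01]
268.0 [585.95  96.35 267.82] Fx,Fy,Fz grater 1.2032136774871032 -4.430121787192868 -0.5172484090745058 [-0.57 -0.32  0.03]
266.0 [585.95  96.36 265.83] Fx,Fy,Fz grater 0.6977614017613174 -3.0854012145777197 -0.38101889395388255 [-0.62 -0.32  0.1 ]
264.0 [585.93  96.36 263.8 ] Fx,Fy,Fz grater 0.908921889945304 -3.7483756187085504 0.69907269222543 [-0.64 -0.34  0.07]
21.1667
```

Run:
```python
from h import *
F0=np.load("F0.npy"); p=np.array([585.8,97.3,264])-1.0*yd
def F(n=6):
    return np.mean([env.get_wrist_force() for _ in range(n)],axis=0)-F0
def rep(): f=F(); print(p,env.get_tcp_pos(),"F",f@xd,f@yd,f[2],"T",env.get_wrist_torque()); return f
for k in range(10):
    p=p-.5*yd+.04*xd; env.move_straight(p,velocity=20); env.sleep(.1)
    if rep()@yd>3: break
p[2]=244; env.move_straight(p,velocity=25); env.sleep(.1); rep()
while p[2]>228:
    p[2]-=.5; env.move_straight(p,velocity=15); env.sleep(.1); f=rep()
    if f[2]>8: break
np.save("p.npy",p); st()
```

```text
[586.11  95.83 264.  ] [585.96  96.2  263.76] F 0.9373662449837951 -1.559872684928756 -0.582766403350159 T [-0.2  -0.34  0.04]
[586.24  95.35 264.  ] [586.07  95.74 263.99] F -0.018654511575250922 0.20850142736348418 -0.07802729352747995 T [ 0.1  -0.07 -0.02]
[586.37  94.86 264.  ] [586.28  94.82 264.01] F 0.304454004135658 -1.5948232042757204 -0.49832996582430233 T [-0.04 -0.04  0.01]
[586.49  94.38 264.  ] [586.39  94.36 263.97] F -0.18563926637571224 -0.03176806334617484 -1.0481937824491068 T [0.1  0.01 0.02]
[586.62  93.89 264.  ] [586.47  94.18 264.02] F -0.04555853301637432 0.14045443321141798 0.2529911099418187 T [ 0.4   0.21 -0.04]
[586.75  93.41 264.  ] [586.57  93.68 264.  ] F -1.3445538578692153 2.0674580150573867 1.349239348418102 T [ 0.6   0.36 -0.04]
[586.88  92.92 264.  ] [586.67  93.38 264.03] F -1.3070302688891369 4.196984076293811 2.42203690175827 T [ 0.95  0.58 -0.03]
[586.88  92.92 244.  ] [587.49  93.66 244.42] F -0.7000646276871032 4.025048789027757 1.792381022648779 T [1.09 0.18 0.  ]
[586.88  92.92 243.5 ] [587.51  93.69 244.1 ] F -1.8459892894286098 4.5634805
[... 1665 characters left out ...]
236.5 ] [587.49  93.71 237.38] F -1.442392550246504 5.278614968071823 3.4608333937173734 T [0.99 0.35 0.1 ]
[586.88  92.92 236.  ] [587.49  93.73 237.14] F -1.6366900905918882 5.381324908526677 4.83652018494835 T [1.02 0.38 0.06]
[586.88  92.92 235.5 ] [587.49  93.72 237.14] F -2.0331569058219685 5.701568146613133 5.747468377421235 T [1.03 0.56 0.1 ]
[586.88  92.92 235.  ] [587.5   93.76 237.13] F -3.1582434212900123 4.626243210758008 7.953558621675883 T [0.97 0.73 0.11]
[586.88  92.92 234.5 ] [587.53  93.77 237.08] F -3.7069575698765234 4.965009984374259 10.195299832045636 T [0.97 0.89 0.04]
 t 31.3167 tcp [587.53  93.77 237.08] F [-4.58  5.18  8.47] w 19.49956489475412 g 59.781256914138794
```

Contact with the block is at TCP z 237.1, as expected. I'll lift slightly, recentre to remove the side load, and press again.

Run:
```python
from h import *
F0=np.load("F0.npy"); p=np.load("p.npy")
def rep():
    f=np.mean([env.get_wrist_force() for _ in range(8)],axis=0)-F0; print(p,env.get_tcp_pos(),"F",f@xd,f@yd,f[2],"T",env.get_wrist_torque()); return f
p[2]=238; env.move_straight(p,velocity=15)
p=np.array([586.5,94.3,238]); env.move_straight(p,velocity=15); env.sleep(.15); f1=rep()
p[2]=236.5; env.move_straight(p,velocity=15); env.sleep(.1); rep()
while p[2]>229:
    p[2]-=.5; env.move_straight(p,velocity=15); env.sleep(.12); f=rep()
    if f[2]-max(f1[2],0)>11: break
env.sleep(.5); rep(); np.save("p.npy",p); st()
import cv2
im=env.snapshot("scene"); 
cv2.imwrite("pics/s4.png",cv2.resize(im[165:230,265:345,::-1],None,fx=9,fy=9,interpolation=cv2.INTER_NEAREST))
```

```text
[586.5  94.3 238. ] [586.87  93.85 238.01] F 1.4751907676958627 0.35008104012834135 0.6839744389769424 T [ 0.36 -0.19  0.11]
[586.5  94.3 236.5] [586.89  93.92 237.07] F -0.37389085960186763 -0.06867963680284521 3.2887348382768953 T [ 0.12 -0.07  0.04]
[586.5  94.3 236. ] [586.89  93.98 237.05] F -1.8316031847491525 -0.9168843709897468 6.534027194358705 T [-0.05  0.2  -0.01]
[586.5  94.3 235.5] [586.9   93.99 237.03] F -2.196753378151856 -0.29574598804473107 9.101813969081668 T [-0.02  0.41  0.01]
[586.5  94.3 235. ] [586.91  93.99 237.01] F -2.61184223693581 0.3890245377703233 10.175548191933796 T [-0.03  0.56  0.03]
[586.5  94.3 234.5] [586.94  93.98 237.  ] F -3.589910647554626 -0.6249241359778344 11.801059026899594 T [-0.03  0.73 -0.04]
[586.5  94.3 234.5] [586.93  93.99 237.02] F -3.1437664395228597 0.3842919307598476 12.343985525788769 T [-0.02  0.7  -0.04]
 t 34.4167 tcp [586.93  93.99 237.02] F [-3.21  0.77 10.61] w 19.483976186591516 g 60.51182270050049
```

View pics/s4.png

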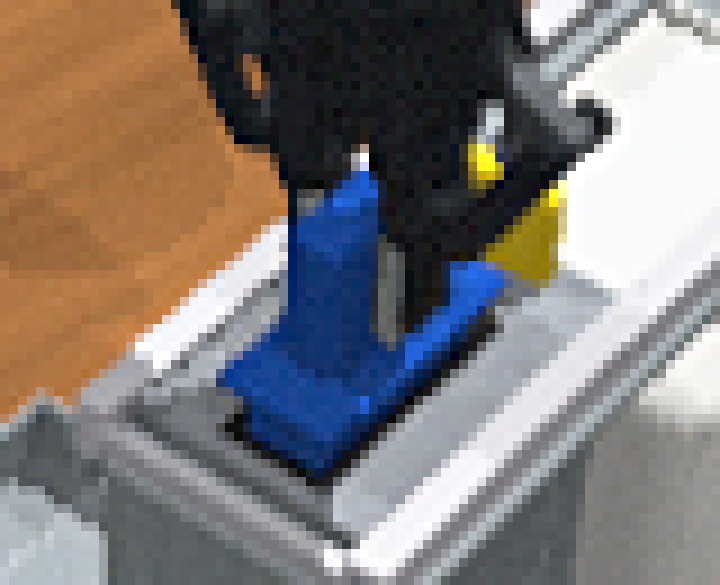

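The pusher is upright in the slot with its flange (230,375)–(500,280) just above the plate. The lug's right edge hasn't moved (x≈562), and the press is steady at about 12 N. Handing in.

Run:
```python
from h import *
print(env.finish_job()); st()
```

```text
the job is handed in; nothing more can be done
None
the job is handed in; nothing more can be done
```

I handed the job in at about 34 s, with no verdict returned: the guard is shut against its stop, and the blue pusher is held upright through the slot, pressing on the block with about 12 N by the wrist force reading.

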